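# Unclip the awl from the tool rail and prick the birdhouse front

### The arm

A 7-joint arm with a two-finger parallel gripper is mounted at the origin on the work surface. World frame = base frame: x ahead of the robot, y to its left, z up, the work surface at z = 0. Lengths are in m, angles in degrees, forces in N, time in s.
With the tool pointing down it reaches from about 0.425 to 0.875 m from the base axis. Payload 4.7 kg.
Tool frame: the origin (TCP) lies between the finger pads, 19 mm behind the fingertips; this is the grasp point; z points along the fingers, y is the line along which they close (so a half turn about z gives the same grasp; the last joint's range is limited). The gripper opens to 87 mm and grips with 3 to 60 N. Pads are 19 mm wide; open, the fingers measure 117 mm over their backs; the gripper's body (75 mm by 190 mm) begins 51 mm behind the grasp point.
Start: joints at [-66.457, 18.392, -4.016, 83.108, 1.295, 78.541, -3.26], TCP at [0.251, 0.6, 0.241] pointing down, gripper open.
Joint ranges: [-163.93, 163.93], [-17.29, 119.83], [-79.2, 71.16], [3.27, 140.29], [-89.18, 269.18], [5.43, 117.66], [-154.24, 154.24]. Speed limits (degrees/s): [147.25, 147.25, 180, 180, 180, 180, 180].

### API

Orientations are given as [roll, pitch, yaw] about the fixed x, y, z axes, in that order (R = Rz(yaw) Ry(pitch) Rx(roll)).
In Python, from cell import env gives the robot as it stands. The module is installed in compiled form; this text tells all that it offers.
- The arm moves only by the tool send_rows, never from a script. Its arguments are lists of equal length, an entry for each row: "xyz": the shift along the tool's x, y, z in m, a list of three; "rotation": the turn, a rotation vector about the tool's x, y, z in rad, a list of three; "jaw": the opening, from 0 (shut) to 1 (fully open). A call has 1 to 20 rows; each row shifts and turns the commanded pose from where the row before left it, along the tool's axes as they then stand; what a row does not reach is not made up. A row lasts 1/10 s, in which the tool goes at most 50 mm and 8.59 degrees, less where a joint would pass 70% of its speed; a pose out of reach is approached as far as the arm can. A call is refused whole if a number of a shift passes 0.05 or a number of a turn 0.15, either way. A call with a gripper value outside its range is refused whole. The fingers move at their own pace and stop on an object; "newtons" is the grip in N (left out, the last holds). Time passes only in rows, so rows that do not move let the fingers close. It gives the time, the measured TCP pose, the force, the opening and the grip force at its end, in the units of the state.
- env.get_obs(): the state, without advancing time (a new reading comes with each control period).
- env.read_camera(name): name is "scene" or "top" or "wrist"; returns a dict with "image" (400x640x3 uint8, blue, green, red), "fx", "fy", "cx", "cy" (pixels), "R" (3x3) and "t" (3): a world point X has camera coordinates R X + t. Camera axes: x right, y down, z forward; pixel columns grow to the right and rows downward; lengths in m; the calibration is good to about 2 mm. A picture is of the moment at which its call begins. There is no depth.
- env.sign_off(): hands the job in; it is judged then, once.
The state is a dict: "time_s": time; "qpos": joint angles; "joint_velocities": joint speeds; "effort": joint torques, N m; "tool_pos": TCP position; "tool_rot": TCP orientation; "force": force on the tool from outside, world axes, zero at the start; "wrist_torque": the same for the moment, N m; "grip_width": finger opening in m; "grasp_force": force on a finger pad.
Only numpy, scipy, OpenCV 4.12 (cv2) and the standard library are available. Lean on these libraries where they do the work, as an engineer would, in place of code of your own. Each camera call takes 0.05 s, during which the arm holds its last target. There are 200 camera calls.

### The job

Pull the awl up out of its sprung roller catch on the tool rail and lay it down on the cork mat, then take it again by its handle and touch its tip gently (never over 25 N) on the perch mark and then on the hinge mark of the birdhouse front. Finally lay the awl back on the cork mat, and leave the other things on the bench where they are.

Things in the scene. Friction and masses are not known exactly. Their poses are not given: they have to be found in the camera images.
- awl: Loose scratch awl, 195 mm, 0.11-0.22 kg: flat-sided wooden handle 84 long x 28 wide x 30 high, 18 mm square bolster (10 long), 10 mm square steel shank (83 long), 18 mm cone with blunt tip (1-2 mm radius), all on one axis. Origin: under the handle's centre, axis 15 mm above it; x towards the tip, z up. It lies level on its handle by itself.
- awl_grip (a point): Centre of the awl's handle (awl frame 0, 0, 15 mm): where to hold it for touching; 28 mm wide across y.
- awl_shank (a point): Point on the axis of the awl's square shank, 78 mm from the handle's centre towards the tip (awl frame 78, 0, 15 mm): where to grip it on the rail, 10 mm wide across y.
- awl_tip (a point): The end of the awl's tip, 153 mm from the handle's centre (awl frame 153, 0, 15 mm).
- rail: Fixed pine tool rail: batten 340 mm long (its y), x -30 to +60 mm, 30 mm high; origin under its middle. A cradle (x +-21, y 25 to 125) holds the awl's handle: centre at x 0, y 75, underside 45 high, tip to -y. Walls 30-36 mm over the seat hem the handle in (1-2 mm play): it comes out only upwards. The shank runs free through a slot, its axis 60 mm above the bench.
- catch_top (a point): Top of the sprung roller catch (91 mm high, 9 mm radius, metal housing beside it to 96 mm high, x 58 mm, y 31 to 63 mm in the rail frame), on the cradle's +x side. The roller lies over the handle's top edge and holds it down; it gives way sideways to an upward pull of about 12 N, and the awl is clear of it once raised by 45 mm.
- mat: Fixed cork mat, 150 mm (x) by 210 mm (y), 4 mm thick; origin under its centre.
- panel: Fixed birdhouse front lying flat, a pine board 150 x 150 x 18 mm with a 35 mm round entrance hole centred at x +35, y 0 mm; origin under its centre. Two pencilled crosses (20 mm, dark lines) are drawn on its top.
- perch_mark (a point): Centre of the perch mark on the panel's top face: the cross on the panel's middle line, 75 mm from the hole's centre (panel frame -40, 0, 18 mm).
- hinge_mark (a point): Centre of the hinge mark on the panel's top face: the cross beside the hole, near the corner (panel frame 35, 50, 18 mm).
- hinge: Loose bystander: open zinc roof hinge, 90 x 38 x 8 mm, lying between mat and panel; origin under its centre, x along its pin.
- hammer: Loose bystander: red-handled claw hammer lying along its x on the right-hand side of the bench; origin near its middle.
- jar: Loose bystander: glass jar with metal lid, 68 mm wide, 85 mm high; origin under its centre.
- shingle: Loose bystander: pale cedar shingle, 120 x 100 x 8 mm; origin under its centre.
- tape: Loose bystander: grey tape measure case, 65 x 38 x 62 mm high; origin under its centre.
- mug: Loose bystander: white mug, 80 mm wide, 90 mm high; origin under its centre.

How it is judged (in metres and radians):
On the way, in this order (a step that is already met when the one before it is completed fails the run):
1. the awl is lifted out of its catch and held clear of the rail, its handle's centre at least 120 mm above the bench (height (world z) of awl_grip above 0.12 m and contact force between awl and rail below 0.1 N and contact force between the fingers and awl above 1 N), for 0.1 s.
2. the awl lies level (within 0.2 rad) and at rest on the cork mat, its handle's centre over the mat, let go by the gripper (x of awl_grip in the frame of mat between -0.075 and 0.075 m and y of awl_grip in the frame of mat between -0.105 and 0.105 m and height (world z) of awl_grip below 0.03 m and angle between awl's own x axis and vertical between 1.37 and 1.77 rad and contact force between awl and mat above 0.2 N and contact force between the fingers and awl below 0.1 N and linear speed of awl below 0.03 m/s), for 0.2 s.
3. held by the handle (tool point within 35 mm of the handle's centre), the awl's tip touches the panel within 6 mm of the perch mark for 0.2 s (distance between awl_tip and perch_mark below 0.006 m and contact force between awl and panel above 0.3 N and distance between the grasp point and awl_grip below 0.035 m and contact force between the fingers and awl above 1 N), for 0.2 s.
4. held by the handle (tool point within 35 mm of the handle's centre), the awl's tip touches the panel within 6 mm of the hinge mark for 0.2 s (distance between awl_tip and hinge_mark below 0.006 m and contact force between awl and panel above 0.3 N and distance between the grasp point and awl_grip below 0.035 m and contact force between the fingers and awl above 1 N), for 0.2 s.
At the end, for the whole second after the job is handed in: The awl lies level (within 0.2 rad) and at rest on the cork mat, its handle's centre over the mat and less than 30 mm above the bench, after having touched the perch mark and then the hinge mark (x of awl_grip in the frame of mat between -0.075 and 0.075 m and y of awl_grip in the frame of mat between -0.105 and 0.105 m and height (world z) of awl_grip below 0.03 m and angle between awl's own x axis and vertical between 1.37 and 1.77 rad and contact force between awl and mat above 0.2 N and linear speed of awl below 0.03 m/s).
It fails at once if the awl presses on the panel with more than 25 N (contact force between awl and panel above 25 N).
It fails at once if the awl is dropped or flung: it moves faster than 0.8 m/s while not held (a fall of about 3 cm) (linear speed of awl above 0.8 m/s and contact force between the fingers and awl below 0.1 N).
It fails at once if a bystander (hinge, hammer, jar, shingle, tape or mug) is moved by more than 25 mm (distance of any of hinge, hammer, jar, shingle, tape, mug from where it was at the start of the episode above 0.025 m).
It also fails if it takes over 72 s, if anything falls off the work surface, if the arm or the gripper's body presses on something with over 40 N, if the wrist force passes 120 N, or if a joint passes its speed limit or range.

## Working session

There is one attempt and no reset: what is moved stays moved. The work goes in short steps, Python scripts to look and compute and a tool call to move; the robot and the scene stay as the last step left them, time stands still between calls to the robot, and variables do not carry over. Pictures are saved under pics/ and viewed, at most 10 in all, crops included, and the job is handed in when it is done.

Besides the shell and the picture viewer there is one more tool, called after "Call:" as name(argument=value, ...), one argument or row to a line, values as JSON. send_rows: Moves the arm, as the interface text tells. Its arguments: {"type":"object","properties":{"xyz":{"type":"array"},"rotation":{"type":"array"},"jaw":{"type":"array"},"newtons":{"type":"number"}},"required":["xyz","rotation","jaw"]}

```bash
mkdir -p pics; python3 - <<'E'
from cell import env
import cv2,pickle,numpy as np
d={}
for n in("scene","top","wrist"):
    c=env.read_camera(n);d[n]=c;cv2.imwrite(f"pics/{n}0.png",c["image"])
    print(n,c["fx"],c["cx"],c["cy"],np.round(-np.array(c["R"]).T@c["t"],3),np.round(c["R"],3).tolist())
pickle.dump(d,open("c0.pkl","wb"))
o=env.get_obs();print(o)
E
```

```text
scene 431.33269325483684 320.4452585475845 204.79796551752 [1.203 0.523 1.016] [[-0.622, 0.783, -0.007], [0.576, 0.452, -0.681], [-0.53, -0.428, -0.732]]
top 476.19510212919204 322.73129133307435 207.50492788403935 [ 0.386 -0.015  1.646] [[0.011, -1.0, 0.007], [-0.995, -0.012, -0.099], [0.099, -0.006, -0.995]]
wrist 286.770777195945 318.8246854231815 198.97669215455386 [0.185 0.627 0.384] [[0.386, 0.922, -0.001], [0.89, -0.373, 0.263], [0.242, -0.102, -0.965]]
{'time_s': 0.15, 'qpos': array([-66.45600402,  18.42884872,  -4.01614414,  83.15808136,
         1.29310092,  78.53994138,  -3.26052207]), 'joint_velocities': array([-0.03355849, -0.10629959,  0.06018773, -0.29467579, -0.00739421,
        0.0041358 ,  0.09798881]), 'effort': array([-4.86978588e-04, -4.91794682e+01, -4.04989086e-01, -3.12877393e+01,
       -6.40648906e-02,  4.03605925e-02,  7.81013091e-05]), 'tool_pos': array([0.25109531, 0.59913046, 0.24042466]), 'tool_rot': array([-1.79918239e+02,  2.92861837e-03,  1.57265063e+02]), 'force': array([ 0.02152188, -0.24361675, -0.03982808]), 'wrist_torque': array([-0.09133192,  0.00057524, -0.03115377]), 'grasp_force': 0.0, 'grip_width': 0.08658774315971902}
```

View pics/scene0.png

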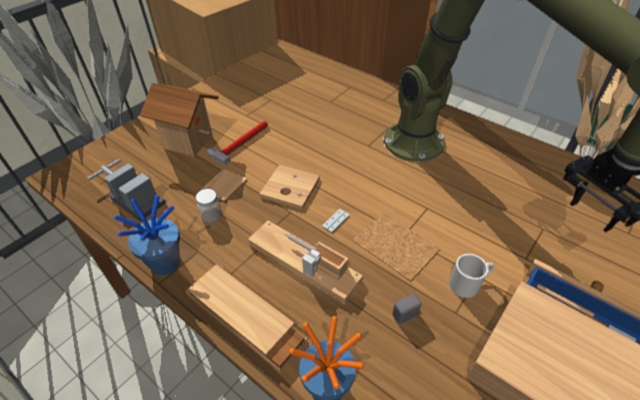

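View pics/top0.png

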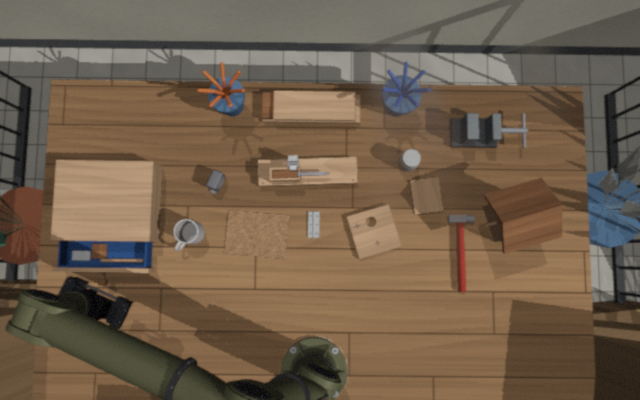

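The scene view shows the rail at about (305,262), the awl tip pointing to upper left, the mat at (397,245), the panel at (290,187) and the hinge at (336,220). In the top view the rail is at (307,171), the awl tip at about (327,173), the mat at (257,234), the panel at (373,231) and the hinge at (313,224). I'll zoom in on both.

```bash
cat > h.py <<'E'
import numpy as np,cv2,pickle
def C(c): return -np.array(c["R"]).T@c["t"]
def ray(c,p):
    v=np.array([(p[0]-c["cx"])/c["fx"],(p[1]-c["cy"])/c["fy"],1.]);return np.array(c["R"]).T@v
def atz(c,p,z):
    r=ray(c,p);o=C(c);return o+r*(z-o[2])/r[2]
def tri(c1,p1,c2,p2):
    A=[];b=[]
    for c,p in((c1,p1),(c2,p2)):
        r=ray(c,p);r/=np.linalg.norm(r);M=np.eye(3)-np.outer(r,r);A.append(M);b.append(M@C(c))
    x=np.linalg.lstsq(np.vstack(A),np.hstack(b),rcond=None)[0]
    return x
def proj(c,X):
    q=np.array(c["R"])@X+c["t"];return np.array([c["fx"]*q[0]/q[2]+c["cx"],c["fy"]*q[1]/q[2]+c["cy"]])
E
python3 - <<'E'
from h import *
d=pickle.load(open("c0.pkl","rb"))
def crop(n,x,y,w,h,s):
    i=d[n]["image"][y:y+h,x:x+w];cv2.imwrite(f"pics/{n}_crop.png",cv2.resize(i,None,fx=s,fy=s,interpolation=cv2.INTER_CUBIC))
crop("top",220,140,190,125,4.2)
crop("scene",240,160,200,145,4)
E
```

```text
(no output)
```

View pics/top_crop.png

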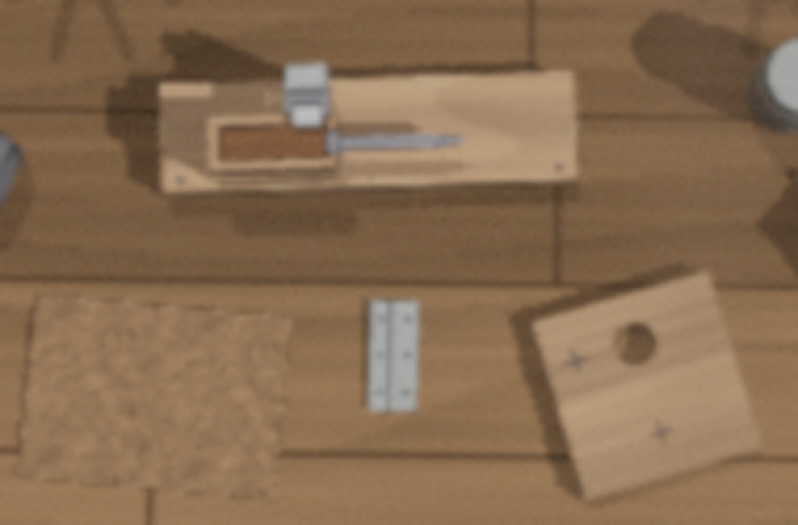

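View pics/scene_crop.png

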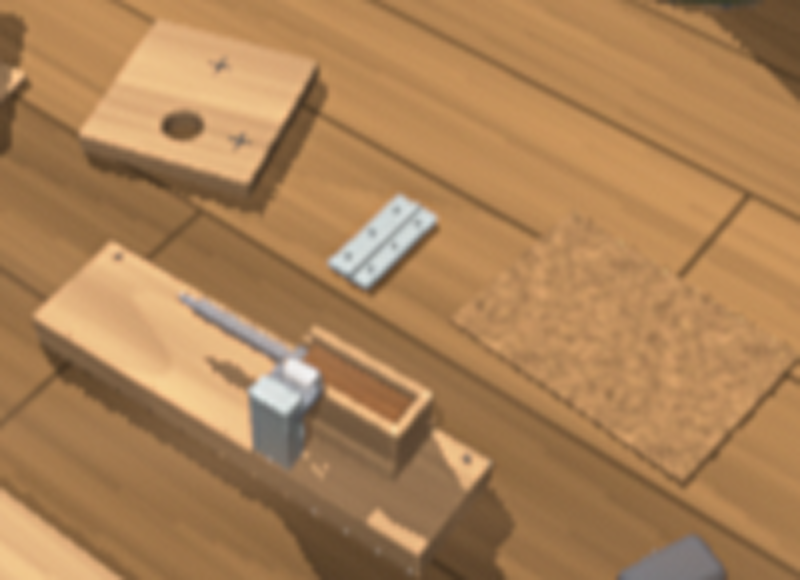

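Top crop: the awl tip is at (460,141), the rail screws at (181,181) and (558,167), the hinge mark at (576,360), the perch mark at (661,433) and the mat spans (22..292, 297..496). Scene crop: tip (183,296), screws (467,459) and (118,257), perch (220,66), hinge mark (239,140).

```bash
python3 - <<'E'
from h import *
np.set_printoptions(precision=4,suppress=True)
d=pickle.load(open("c0.pkl","rb"));T=d["top"];S=d["scene"]
t=lambda u,v:((u+.5)/4.2-.5+220,(v+.5)/4.2-.5+140)
s=lambda u,v:((u+.5)/4-.5+240,(v+.5)/4-.5+160)
P={"tip":((460,141),(183,296)),"scrL":((181,181),(467,459)),"scrR":((558,167),(118,257)),"perch":((661,433),(220,66)),"hingem":((576,360),(239,140)),"hole":((635,343),(183,125)),
"m1":((37,297),(684,482)),"m2":((292,318),(455,318)),"m3":((272,496),(580,218)),"m4":((22,474),(798,352)),"railL":((159,84),(425,558)),"railR":((578,181),(112,243))}
for k,(a,b) in P.items():
    x=tri(T,t(*a),S,s(*b));print(k,x,"err px",proj(T,x)-t(*a),proj(S,x)-s(*b))
print("rail corners z.03",[atz(T,t(*p),.03) for p in((159,84),(575,72),(578,181),(163,192))])
print("handle ends z.075",atz(T,t(217,143),.075),atz(T,t(329,141),.075),"tip .06",atz(T,t(460,141),.06))
print("panel",[atz(T,t(*p),.018)[:2] for p in((531,322),(707,272),(758,447),(588,499))],atz(T,t(661,433),.018),atz(T,t(576,360),.018))
print("mat",[atz(T,t(*p),.004)[:2] for p in((37,297),(292,318),(272,496),(22,474))])
print("catch .096",[atz(T,t(*p),.096)[:2] for p in((285,65),(327,65),(290,124),(325,124))])
print("hinge",[atz(T,t(*p),.006)[:2] for p in((366,298),(419,411))])
E
```

```text
tip [ 0.66   -0.0459  0.0586] err px [ 0.0505 -0.039 ] [0.0752 0.006 ]
scrL [0.6294 0.1816 0.0264] err px [-0.0929  0.0561] [-0.1365 -0.0098]
scrR [ 0.6449 -0.1271  0.0286] err px [ 0.1108 -0.0897] [0.1627 0.014 ]
perch [ 0.4292 -0.213   0.0156] err px [ 0.1354 -0.1017] [0.1708 0.0149]
hingem [ 0.4874 -0.1429  0.0175] err px [ 0.0072 -0.0053] [0.0094 0.0008]
hole [ 0.5018 -0.191   0.0163] err px [-0.0404  0.031 ] [-0.0534 -0.0048]
m1 [ 0.5356  0.3011 -0.0014] err px [ 0.026 -0.013] [0.0367 0.0025]
m2 [0.5192 0.0921 0.0015] err px [-0.5508  0.3416] [-0.7497 -0.0513]
m3 [ 0.3725  0.1074 -0.005 ] err px [-0.8951  0.5118] [-1.1248 -0.0614]
m4 [0.3895 0.3093 0.002 ] err px [-0.2757  0.1292] [-0.3603 -0.0178]
railL [0.709  0.2028 0.0254] err px [-0.4362  0.269 ] [-0.6771 -0.0533]
railR [ 0.6343 -0.1439  0.0231] err px [ 0.1078 -0.0875] [0.1569 0.0137]
rail corners z.03 [array([0.7091, 0.2007, 0.03  ]), array([ 0.7233, -0.1402,  0.03  ]), array([ 0.633, -0.143,  0.03 ]), array([0.6198, 0.1953, 0.03  ])]
handle ends z.075 [0.6531 0.1475 0.075 ] [0.6558 0.0586 0.075 ] tip .06 [ 0.6597 -0.0457  0.06  ]
panel [array([ 0.518, -0.106]), array([ 0.5608, -0.25  ]), array([ 0.4183, -0.2911]), array([ 0.3748, -0.153 ])] [ 0.4288 -0.2122  0.018 ] [ 0.4874 -0.1429  0.018 ]
mat [array([0.5351, 0.3002]), array([0.5202, 0.09  ]), array([0.3743, 0.1037]), array([0.3899, 0.3079])]
catch .096 [array([0.7123, 0.0932]), array([0.7127, 0.0602]), array([0.6653, 0.0885]), array([0.6656, 0.061 ])]
hinge [array([0.5372, 0.0293]), array([ 0.4448, -0.0154])]
```

Call:
send_rows(
  xyz=[
    [0,0,0],
    [0,0,0],
    [0,0,0],
    [0,0,0],
    [0,0,0],
    [0,0,0],
    [0,0,0],
    [0,0,0],
    [0,0,0],
  ],
  rotation=[
    [0,0,0.126],
    [0,0,0.126],
    [0,0,0.126],
    [0,0,0.126],
    [0,0,0.126],
    [0,0,0.126],
    [0,0,0.126],
    [0,0,0.126],
    [0,0,0.126],
  ],
  jaw=[1,1,1,1,1,1,1,1,1],
)

```text
time_s: 1.05
tool_pos: [0.2511, 0.5993, 0.2408]
tool_rot: [-180.0, 0.0, 92.0]
force: [0.1, 0.2, -0.2]
grip_width: 0.0873
grasp_force: 0.0
```

Call:
send_rows(
  xyz=[
    [-0.03,0.02,0],
    [-0.03,0.02,0],
    [-0.03,0.02,0],
    [-0.03,0.02,0],
    [-0.03,0.02,0],
    [-0.03,0.02,0],
    [-0.03,0.02,0],
    [-0.03,0.02,0],
    [-0.03,0.02,0],
    [-0.03,0.02,0],
    [-0.03,0.02,0],
    [-0.03,0.02,0],
    [-0.03,0.02,0],
    [-0.03,0.02,0],
    [-0.03,0.02,0],
    [-0.03,0.02,0],
    [-0.03,0.02,0],
    [-0.03,0.02,0],
    [-0.03,0.02,0],
  ],
  rotation=[
    [0,0,0],
    [0,0,0],
    [0,0,0],
    [0,0,0],
    [0,0,0],
    [0,0,0],
    [0,0,0],
    [0,0,0],
    [0,0,0],
    [0,0,0],
    [0,0,0],
    [0,0,0],
    [0,0,0],
    [0,0,0],
    [0,0,0],
    [0,0,0],
    [0,0,0],
    [0,0,0],
    [0,0,0],
  ],
  jaw=[1,1,1,1,1,1,1,1,1,1,1,1,1,1,1,1,1,1,1],
)

```text
time_s: 2.95
tool_pos: [0.6543, 0.0441, 0.241]
tool_rot: [-180.0, -0.0, 92.3]
force: [0.3, 0.4, 0.6]
grip_width: 0.0869
grasp_force: 0.0
```

```bash
cat >> h.py <<'E'
from scipy.spatial.transform import Rotation as Ro
np.set_printoptions(precision=4,suppress=True)
def need(o,pos,yaw,tilt=0):
    """shift in tool axes, and turn (rotvec) to reach pos, Rz(yaw)Rx(180)*Ry_tool(tilt)"""
    R=Ro.from_euler("xyz",o["tool_rot"],degrees=True)
    G=Ro.from_euler("xyz",[180,0,yaw],degrees=True)*Ro.from_euler("y",tilt,degrees=True)
    print("t",round(o["time_s"],2),"pos",o["tool_pos"],"rot",o["tool_rot"],"F",o["force"],"w",round(o["grip_width"],4),"gf",round(o["grasp_force"],1))
    print("shift now",R.inv().apply(np.array(pos)-o["tool_pos"]),"shift after turn",G.inv().apply(np.array(pos)-o["tool_pos"]),"turn",(R.inv()*G).as_rotvec())
E
python3 - <<'E'
from cell import env
from h import *
need(env.get_obs(),[.6565,.029,.068],92.4)
c=env.read_camera("wrist");pickle.dump(c,open("w1.pkl","wb"));cv2.imwrite("pics/w1.png",c["image"])
E
```

```text
t 2.95 pos [0.6543 0.0441 0.241 ] rot [-179.9765   -0.0075   92.3132] F [0.3126 0.3667 0.5953] w 0.0869 gf 0.0
shift now [-0.0152  0.0017  0.173 ] shift after turn [-0.0152  0.0016  0.173 ] turn [-0.0004 -0.0001 -0.0015]
```

View pics/w1.png

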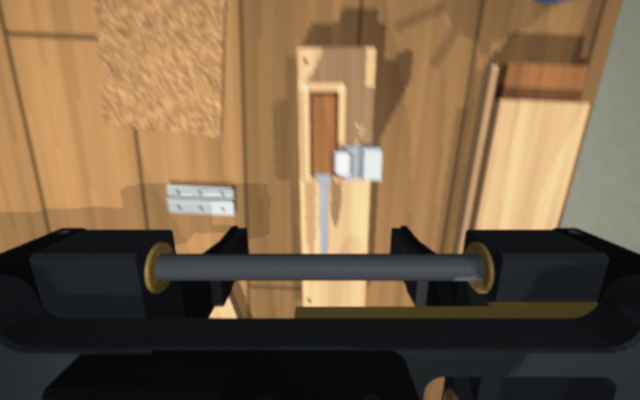

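The wrist view shows the handle at (311–336, 93–172) and the shank running down at u≈323 from v=177 to 250, lined up with the tool's x.

```bash
python3 - <<'E'
from h import *
w=pickle.load(open("w1.pkl","rb"))
for p,z in(((322.5,180),.065),((323,215),.065),((323.5,245),.065),((311,93),.075),((336,93),.075),((311,172),.075),((306,61),.03),((309,300),.03)):print(p,atz(w,p,z))
print(proj(w,np.array([.6565,.029,.065])))
d=pickle.load(open("c0.pkl","rb"))["top"]
b=((329+.5)/4.2-.5+220,(141+.5)/4.2-.5+140);print("handle/bolster end two views",tri(w,(323,175),d,b))
E
```

```text
(322.5, 180) [0.6581 0.0514 0.065 ]
(323, 215) [0.6605 0.0097 0.065 ]
(323.5, 245) [ 0.6628 -0.0284  0.065 ]
(311, 93) [0.6422 0.143  0.075 ]
(336, 93) [0.6676 0.1441 0.075 ]
(311, 172) [0.6449 0.0618 0.075 ]
(306, 61) [0.6341 0.181  0.03  ]
(309, 300) [ 0.6473 -0.1293  0.03  ]
[320.3026 199.0055]
handle/bolster end two views [0.6575 0.0585 0.0691]
```

Call:
send_rows(
  xyz=[
    [-0.005,0.0012,0.02],
    [-0.005,0.0012,0.02],
    [-0.005,0.0012,0.02],
    [0,0,0.02],
    [0,0,0.02],
    [0,0,0.02],
    [0,0,0.02],
    [0,0,0.015],
    [0,0,0.01],
    [0,0,0.008],
    [0,0,0],
  ],
  rotation=[
    [0,0,0],
    [0,0,0],
    [0,0,0],
    [0,0,0],
    [0,0,0],
    [0,0,0],
    [0,0,0],
    [0,0,0],
    [0,0,0],
    [0,0,0],
    [0,0,0],
  ],
  jaw=[1,1,1,0.7,0.6,0.5,0.5,0.5,0.5,0.5,0.5],
)

```text
time_s: 4.1
tool_pos: [0.6574, 0.0304, 0.0674]
tool_rot: [-179.9, 0.0, 92.3]
force: [-0.3, 0.4, -0.6]
grip_width: 0.0443
grasp_force: 0.0
```

Call:
send_rows(
  xyz=[
    [0,0,0],
    [0,0,0],
    [0,0,0],
    [0,0,0],
    [0,0,0],
    [0,0,0],
    [0,0,0],
  ],
  rotation=[
    [0,0,0],
    [0,0,0],
    [0,0,0],
    [0,0,0],
    [0,0,0],
    [0,0,0],
    [0,0,0],
  ],
  jaw=[0.3,0.2,0,0,0,0,0],
  newtons=60,
)

```text
time_s: 4.8
tool_pos: [0.6581, 0.0304, 0.0685]
tool_rot: [180.0, -0.0, 92.3]
force: [-1.0, -0.4, 0.9]
grip_width: 0.0092
grasp_force: 60.0
```

Call:
send_rows(
  xyz=[
    [0,0,-0.003],
    [0,0,-0.003],
    [0,0,-0.003],
    [0,0,-0.003],
    [0,0,-0.003],
    [0,0,-0.003],
    [0,0,-0.003],
    [0,0,-0.003],
  ],
  rotation=[
    [0,0,0],
    [0,0,0],
    [0,0,0],
    [0,0,0],
    [0,0,0],
    [0,0,0],
    [0,0,0],
    [0,0,0],
  ],
  jaw=[0,0,0,0,0,0,0,0],
)

```text
time_s: 5.6
tool_pos: [0.6574, 0.0301, 0.0926]
tool_rot: [-179.9, -0.0, 92.3]
force: [-2.4, 0.1, -3.6]
grip_width: 0.0092
grasp_force: 60.0
```

Call:
send_rows(
  xyz=[
    [0,0,-0.004],
    [0,0,-0.004],
    [0,0,-0.004],
    [0,0,-0.004],
    [0,0,-0.004],
    [0,0,-0.004],
    [0,0,-0.004],
    [0,0,-0.004],
  ],
  rotation=[
    [0,0,0],
    [0,0,0],
    [0,0,0],
    [0,0,0],
    [0,0,0],
    [0,0,0],
    [0,0,0],
    [0,0,0],
  ],
  jaw=[0,0,0,0,0,0,0,0],
)

```text
time_s: 6.4
tool_pos: [0.6588, 0.0307, 0.1253]
tool_rot: [179.9, -0.0, 92.3]
force: [0.3, 1.2, -1.1]
grip_width: 0.0095
grasp_force: 60.0
```

```bash
python3 - <<'E'
from cell import env
from h import *
need(env.get_obs(),[.6565,.029,.068],92.4);print(env.get_obs()["wrist_torque"])
c=env.read_camera("wrist");s=env.read_camera("scene")
pickle.dump((c,s),open("w2.pkl","wb"))
a=cv2.resize(c["image"][60:260,220:420],None,fx=2,fy=2);b=cv2.resize(s["image"][180:280,250:350],None,fx=4,fy=4)
cv2.imwrite("pics/w2.png",np.hstack([a,b]))
E
```

```text
t 6.4 pos [0.6588 0.0307 0.1253] rot [179.8808  -0.0248  92.3044] F [ 0.308   1.1725 -1.0857] w 0.0095 gf 60.0
shift now [-0.0016 -0.0025  0.0573] shift after turn [-0.0016 -0.0023  0.0573] turn [ 0.0021 -0.0004 -0.0017]
[-0.2477  0.0927  0.057 ]
```

View pics/w2.png

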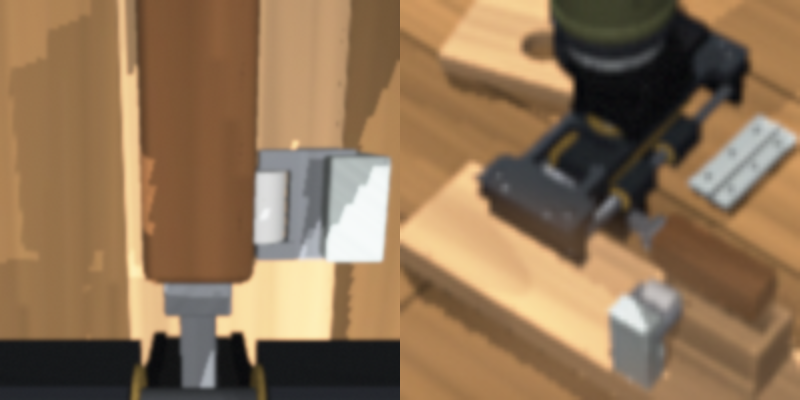

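Awl is clear above the roller. Lifting further, then over to the mat.

Call:
send_rows(
  xyz=[
    [0,0,-0.01],
    [0,0,-0.01],
    [0,0,-0.01],
    [0,0,-0.01],
    [0,0,-0.01],
    [0,0,-0.01],
    [0,0,0],
    [0,0,0],
    [0,0,0],
  ],
  rotation=[
    [0,0,0],
    [0,0,0],
    [0,0,0],
    [0,0,0],
    [0,0,0],
    [0,0,0],
    [0,0,0],
    [0,0,0],
    [0,0,0],
  ],
  jaw=[0,0,0,0,0,0,0,0,0],
)

```text
time_s: 7.4
tool_pos: [0.6575, 0.0304, 0.1836]
tool_rot: [-179.9, 0.0, 92.3]
force: [-0.8, -0.2, -1.1]
grip_width: 0.0093
grasp_force: 60.0
```

Call:
send_rows(
  xyz=[
    [0.01,-0.0163,0],
    [0.01,-0.0163,0],
    [0.01,-0.0163,0],
    [0.01,-0.0163,0],
    [0.01,-0.0163,0],
    [0.01,-0.0163,0],
    [0.01,-0.0163,0],
    [0.01,-0.0163,0],
    [0.01,-0.0163,0],
    [0.01,-0.0163,0],
    [0.01,-0.0163,0],
    [0.01,-0.0163,0],
    [0,0,0.02],
    [0,0,0.02],
    [0,0,0.02],
    [0,0,0.02],
    [0,0,0],
    [0,0,0],
  ],
  rotation=[
    [0,0,0],
    [0,0,0],
    [0,0,0],
    [0,0,0],
    [0,0,0],
    [0,0,0],
    [0,0,0],
    [0,0,0],
    [0,0,0],
    [0,0,0],
    [0,0,0],
    [0,0,0],
    [0,0,0],
    [0,0,0],
    [0,0,0],
    [0,0,0],
    [0,0,0],
    [0,0,0],
  ],
  jaw=[0,0,0,0,0,0,0,0,0,0,0,0,0,0,0,0,0,0],
)

```text
time_s: 9.2
tool_pos: [0.4574, 0.1422, 0.1042]
tool_rot: [-180.0, 0.0, 92.3]
force: [-0.1, 0.7, -0.8]
grip_width: 0.0093
grasp_force: 60.0
```

```bash
python3 - <<'E'
from cell import env
from h import *
need(env.get_obs(),[.458,.1415,.027],92.4)
c=env.read_camera("wrist");s=env.read_camera("scene");t=env.read_camera("top")
pickle.dump((c,s,t),open("w3.pkl","wb"))
a=cv2.resize(c["image"][60:260,220:420],None,fx=2,fy=2);b=cv2.resize(s["image"][180:280,330:430],None,fx=4,fy=4)
cv2.imwrite("pics/w3.png",np.hstack([a,b]))
E
```

```text
t 9.2 pos [0.4574 0.1422 0.1042] rot [-179.9506    0.0323   92.2831] F [-0.1031  0.7161 -0.7777] w 0.0093 gf 60.0
shift now [-0.0007  0.0006  0.0772] shift after turn [-0.0007  0.0005  0.0772] turn [-0.0009  0.0006 -0.002 ]
```

View pics/w3.png

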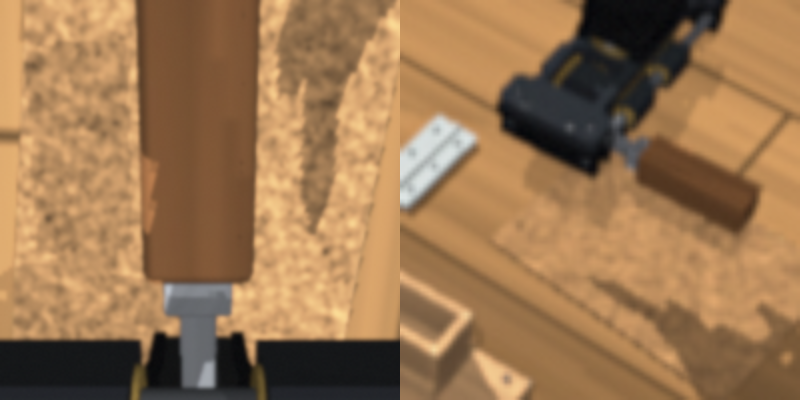

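The awl hangs level in the grip over the mat: handle end at crop (200,280), the same appearance as before. Lowering it.

Call:
send_rows(
  xyz=[
    [0,0,0.02],
    [0,0,0.02],
    [0,0,0.015],
    [0,0,0.01],
    [0,0,0.005],
    [0,0,0.003],
    [0,0,0.002],
    [0,0,0],
  ],
  rotation=[
    [0,0,0],
    [0,0,0],
    [0,0,0],
    [0,0,0],
    [0,0,0],
    [0,0,0],
    [0,0,0],
    [0,0,0],
  ],
  jaw=[0,0,0,0,0,0,0,0],
)

```text
time_s: 10.15
tool_pos: [0.458, 0.1425, 0.0296]
tool_rot: [180.0, -0.0, 92.3]
force: [0.2, -0.2, -0.5]
grip_width: 0.0092
grasp_force: 60.0
```

Call:
send_rows(
  xyz=[
    [0,0,0.001],
    [0,0,0.001],
    [0,0,0],
  ],
  rotation=[
    [0,0,0],
    [0,0,0],
    [0,0,0],
  ],
  jaw=[0,0,0],
)

```text
time_s: 10.45
tool_pos: [0.458, 0.1425, 0.0275]
tool_rot: [180.0, -0.0, 92.3]
force: [0.0, 0.6, -0.4]
grip_width: 0.0094
grasp_force: 60.0
```

Call:
send_rows(
  xyz=[
    [0,0,0.001],
    [0,0,0],
    [0,0,0],
    [0,0,0],
    [0,0,0],
    [0,0,0],
    [0,0,0],
  ],
  rotation=[
    [0,0,0],
    [0,0,0],
    [0,0,0],
    [0,0,0],
    [0,0,0],
    [0,0,0],
    [0,0,0],
  ],
  jaw=[0,0.12,0.2,0.3,0.4,0.5,0.5],
)

```text
time_s: 11.15
tool_pos: [0.4576, 0.1424, 0.0262]
tool_rot: [-180.0, 0.0, 92.3]
force: [-0.2, -0.2, 0.8]
grip_width: 0.0398
grasp_force: 0.0
```

Call:
send_rows(
  xyz=[
    [0,0,0],
    [0,0,-0.01],
    [0,0,-0.02],
    [0,0,-0.02],
    [0,0,-0.02],
    [0,0,-0.02],
    [0,0,-0.02],
    [0,0,0],
  ],
  rotation=[
    [0,0,0],
    [0,0,0],
    [0,0,0],
    [0,0,0],
    [0,0,0],
    [0,0,0],
    [0,0,0],
    [0,0,0],
  ],
  jaw=[0.7,0.7,0.7,0.7,0.7,0.7,0.7,0.7],
)

```text
time_s: 11.95
tool_pos: [0.4598, 0.1431, 0.1396]
tool_rot: [179.7, -0.2, 92.3]
force: [-0.3, -0.1, 0.7]
grip_width: 0.0607
grasp_force: 0.0
```

```bash
python3 - <<'E'
from cell import env
from h import *
need(env.get_obs(),[.455,.215,.027],92.4)
c=env.read_camera("wrist");s=env.read_camera("scene")
pickle.dump((c,s),open("w4.pkl","wb"))
a=cv2.resize(c["image"][0:300,220:420],None,fx=2,fy=2);b=cv2.resize(s["image"][180:280,340:440],None,fx=4,fy=4);b=np.vstack([b,np.zeros((200,400,3),np.uint8)])
cv2.imwrite("pics/w4.png",np.hstack([a,b]))
E
```

```text
t 11.95 pos [0.4598 0.1431 0.1396] rot [179.6758  -0.1641  92.2849] F [-0.3268 -0.1433  0.6751] w 0.0607 gf 0.0
shift now [ 0.0717 -0.0025  0.1128] shift after turn [ 0.072  -0.0017  0.1126] turn [ 0.0057 -0.0029 -0.002 ]
```

View pics/w4.png

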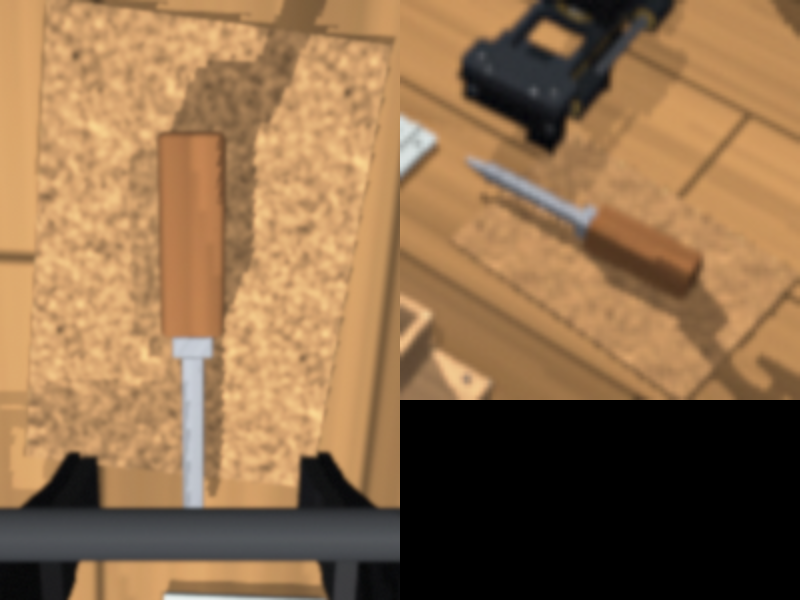

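The awl lies level on the mat: handle corners at crop (160,133), (223,133), (162,337) and (222,337), shank straight down, tip at (470,160) in the scene half.

```bash
python3 - <<'E'
from h import *
c,s=pickle.load(open("w4.pkl","rb"))
p=[atz(c,((u+.5)/2-.5+220,(v+.5)/2-.5),.034) for u,v in((160,133),(223,133),(162,337),(222,337))]
for q in p:print(q)
b=(p[0]+p[1])/2;f=(p[2]+p[3])/2;m=(b+f)/2;print("mid",m,"len",np.linalg.norm(f-b),"dir",np.degrees(np.arctan2(*(f-b)[1::-1])))
sc=lambda u,v:((u-400+.5)/4-.5+340,(v+.5)/4-.5+180)
print("tip",atz(s,sc(469,159),.019)); 
# handle front top corner seen in both
print("front-left top corner",tri(c,(301,168.5),s,sc(583,232)))
E
```

```text
[0.4404 0.2569 0.034 ]
[0.4657 0.2579 0.034 ]
[0.4432 0.1746 0.034 ]
[0.4695 0.1756 0.034 ]
mid [0.4547 0.2163 0.034 ] len 0.08239825269050526 dir -87.73402761392524
tip [0.4606 0.0651 0.019 ]
front-left top corner [ 0.4418  0.1636 -0.0144]
```

Call:
send_rows(
  xyz=[
    [0.018,-0.0005,0],
    [0.018,-0.0005,0],
    [0.018,-0.0005,0],
    [0.018,-0.0005,0],
    [0,0,0.02],
    [0,0,0.02],
    [0,0,0.02],
    [0,0,0.02],
    [0,0,0.015],
    [0,0,0.01],
    [0,0,0.007],
    [0,0,0],
  ],
  rotation=[
    [0,0,0],
    [0,0,0],
    [0,0,0],
    [0,0,0],
    [0,0,0],
    [0,0,0],
    [0,0,0],
    [0,0,0],
    [0,0,0],
    [0,0,0],
    [0,0,0],
    [0,0,0],
  ],
  jaw=[0.7,0.7,0.7,0.7,0.7,0.7,0.7,0.7,0.7,0.7,0.7,0.7],
)

```text
time_s: 13.25
tool_pos: [0.4528, 0.2143, 0.0239]
tool_rot: [-180.0, 0.0, 92.3]
force: [0.6, 0.2, 0.6]
grip_width: 0.0612
grasp_force: 0.0
```

Call:
send_rows(
  xyz=[
    [0,0,0],
    [0,0,0],
    [0,0,0],
    [0,0,0],
    [0,0,0],
    [0,0,0],
  ],
  rotation=[
    [0,0,0],
    [0,0,0],
    [0,0,0],
    [0,0,0],
    [0,0,0],
    [0,0,0],
  ],
  jaw=[0.5,0.3,0,0,0,0],
  newtons=45,
)

```text
time_s: 13.85
tool_pos: [0.4531, 0.2143, 0.0245]
tool_rot: [180.0, -0.0, 92.3]
force: [0.4, -0.3, 0.9]
grip_width: 0.0275
grasp_force: 45.0
```

Call:
send_rows(
  xyz=[
    [0,0,-0.01],
    [0,0,-0.02],
    [0,0,-0.03],
    [0,0,-0.03],
    [0,0,-0.03],
    [0,0,-0.03],
    [0,0,0],
  ],
  rotation=[
    [0,0,0],
    [0,0,0],
    [0,0,0],
    [0,0,0],
    [0,0,0],
    [0,0,0],
    [0,0,0],
  ],
  jaw=[0,0,0,0,0,0,0],
)

```text
time_s: 14.55
tool_pos: [0.4552, 0.2155, 0.1792]
tool_rot: [179.6, -0.3, 92.3]
force: [1.5, 0.7, -1.2]
grip_width: 0.0279
grasp_force: 45.0
```

```bash
python3 - <<'E'
from cell import env
from h import *
# tilted touch pose: tip = tcp + R*(-L,0,h), L=.153-offset, h=.008 below tcp
L,h=.153-.001,.008
for n,m in(("perch",[.429,-.2128,.018]),("hinge",[.4876,-.143,.018])):
    for yaw,tilt in((60,28),):
        G=Ro.from_euler("xyz",[180,0,yaw],degrees=True)*Ro.from_euler("y",tilt,degrees=True)
        tcp=np.array(m)+[0,0,.03]-G.apply([-L,0,h]);print(n,yaw,tilt,"tcp 30mm above",tcp,"r",np.hypot(*tcp[:2]))
        need(env.get_obs(),tcp,yaw,tilt)
E
```

```text
perch 60 28 tcp 30mm above [ 0.4942 -0.0998  0.1264] r 0.5042068072522621
t 14.55 pos [0.4552 0.2155 0.1792] rot [179.5938  -0.2708  92.2781] F [ 1.5151  0.664  -1.2116] w 0.0279 gf 45.0
shift now [-0.3168  0.0261  0.0514] shift after turn [-0.2486  0.1914 -0.0725] turn [-0.1321  0.469   0.5532]
hinge 60 28 tcp 30mm above [ 0.5528 -0.03    0.1264] r 0.5536408882806743
t 14.55 pos [0.4552 0.2155 0.1792] rot [179.5938  -0.2708  92.2781] F [ 1.5151  0.664  -1.2116] w 0.0279 gf 45.0
shift now [-0.2494  0.0874  0.0522] shift after turn [-0.1694  0.2073 -0.0303] turn [-0.1321  0.469   0.5532]
```

Call:
send_rows(
  xyz=[
    [-0.026,0.002,0],
    [-0.026,0.002,0],
    [-0.026,0.002,0],
    [-0.026,0.002,0],
    [-0.026,0.002,0],
    [-0.026,0.002,0],
    [-0.026,0.002,0],
    [-0.026,0.002,0],
    [-0.026,0.002,0],
    [-0.026,0.002,0],
    [-0.026,0.002,0],
    [-0.026,0.002,0],
  ],
  rotation=[
    [0,0,0],
    [0,0,0],
    [0,0,0],
    [0,0,0],
    [0,0,0],
    [0,0,0],
    [0,0,0],
    [0,0,0],
    [0,0,0],
    [0,0,0],
    [0,0,0],
    [0,0,0],
  ],
  jaw=[0,0,0,0,0,0,0,0,0,0,0,0],
)

```text
time_s: 15.75
tool_pos: [0.4885, -0.0975, 0.1736]
tool_rot: [-179.9, -0.0, 92.3]
force: [-0.1, -0.2, -1.4]
grip_width: 0.0273
grasp_force: 45.0
```

Call:
send_rows(
  xyz=[
    [0,0,0],
    [0,0,0],
    [0,0,0],
    [0,0,0],
    [0,0,0],
    [0,0,0],
    [0,0,0],
    [0,0,0],
    [0,0,0],
    [0,0,0],
    [0,0,0],
    [0,0,0],
  ],
  rotation=[
    [0,0,0.113],
    [0,0,0.113],
    [0,0,0.113],
    [0,0,0.113],
    [0,0,0.112],
    [0,0.1,0],
    [0,0.1,0],
    [0,0.1,0],
    [0,0.1,0],
    [0,0.089,0],
    [0,0,0],
    [0,0,0],
  ],
  jaw=[0,0,0,0,0,0,0,0,0,0,0,0],
)

```text
time_s: 16.95
tool_pos: [0.4887, -0.0966, 0.1736]
tool_rot: [-179.9, -27.9, 59.9]
force: [0.5, -0.6, -1.3]
grip_width: 0.0274
grasp_force: 45.0
```

```bash
cat >> h.py <<'E'
def tipneed(o,m,up,yaw=60,tilt=28,L=.152,h=.0055):
    G=Ro.from_euler("xyz",[180,0,yaw],degrees=True)*Ro.from_euler("y",tilt,degrees=True)
    print("est tip now",Ro.from_euler("xyz",o["tool_rot"],degrees=True).apply([-L,0,h])+o["tool_pos"])
    need(o,np.array(m)+[0,0,up]-G.apply([-L,0,h]),yaw,tilt)
E
python3 - <<'E'
from cell import env
from h import *
tipneed(env.get_obs(),[.429,-.2128,.018],.015)
for z in (.01,.02):print(Ro.from_euler("xyz",env.get_obs()["tool_rot"],degrees=True).inv().apply([0,0,-z]))
E
```

```text
est tip now [ 0.4226 -0.2106  0.0977]
t 16.95 pos [ 0.4887 -0.0966  0.1736] rot [-179.8983  -27.8895   59.8819] F [ 0.4568 -0.6191 -1.3432] w 0.0274 gf 45.0
shift now [-0.0291  0.0065  0.0575] shift after turn [-0.0292  0.0064  0.0574] turn [-0.0008  0.0019 -0.0018]
[-0.0047  0.      0.0088]
[-0.0094  0.      0.0177]
```

Call:
send_rows(
  xyz=[
    [-0.006,0.0013,0.0115],
    [-0.006,0.0013,0.0115],
    [-0.006,0.0013,0.0115],
    [-0.006,0.0013,0.0115],
    [-0.005,0.0013,0.0115],
    [0,0,0],
    [0,0,0],
  ],
  rotation=[
    [0,0,0],
    [0,0,0],
    [0,0,0],
    [0,0,0],
    [0,0,0],
    [0,0,0],
    [0,0,0],
  ],
  jaw=[0,0,0,0,0,0,0],
)

```text
time_s: 17.65
tool_pos: [0.4959, -0.0975, 0.11]
tool_rot: [-180.0, -28.0, 60.1]
force: [0.6, 0.1, -0.7]
grip_width: 0.0277
grasp_force: 45.0
```

```bash
python3 - <<'E'
from cell import env
from h import *
o=env.get_obs();tipneed(o,[.429,-.2128,.018],.0)
c=env.read_camera("wrist");s=env.read_camera("scene");t=env.read_camera("top")
pickle.dump((c,s,t,o),open("w5.pkl","wb"))
q=np.array([.429,-.2128,.033])
for k in(c,s,t):print(proj(k,q),proj(k,q-[0,0,.015]))
f=lambda i,x,y:cv2.resize(i["image"][y:y+80,x:x+80],None,fx=5,fy=5,interpolation=cv2.INTER_CUBIC)
ps=proj(s,q).astype(int);pt=proj(t,q).astype(int)
a=f(s,ps[0]-40,ps[1]-40);b=f(t,pt[0]-40,pt[1]-40);print(ps-40,pt-40)
cv2.imwrite("pics/w5.png",np.hstack([a,b]))
E
```

```text
est tip now [ 0.4303 -0.2117  0.0339]
t 17.65 pos [ 0.4959 -0.0975  0.11  ] rot [-179.9749  -27.963    60.0974] F [ 0.6418  0.1205 -0.6559] w 0.0277 gf 45.0
shift now [-0.0089 -0.0003  0.0132] shift after turn [-0.0089 -0.0003  0.0132] turn [-0.0012  0.0006  0.0015]
[318.3046 450.9401] [318.3341 438.4147]
[294.6056 172.3472] [294.833  175.6205]
[377.71   242.5376] [377.1722 242.6503]
[254 132] [337 202]
```

View pics/w5.png

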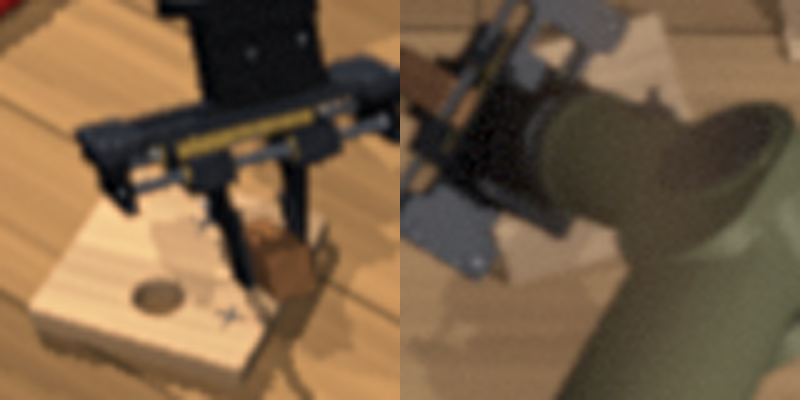

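Scene half: the perch mark is at crop (205,219), right where it was predicted, and the awl's shank is mostly hidden behind the finger at (235,230). In the top half the arm covers the tip. I'll check the tip numerically against the first picture.

```bash
python3 - <<'E'
from h import *
c,s,t,o=pickle.load(open("w5.pkl","rb"));S=pickle.load(open("c0.pkl","rb"))["scene"]
for im in(S,s):
    g=cv2.cvtColor(im["image"],cv2.COLOR_BGR2GRAY)[164:184,284:308];print("cols 284.. rows 164..");print(g)
R=Ro.from_euler("xyz",o["tool_rot"],degrees=True)
for L in(.152,.134,.1,.06):print(L,proj(s,R.apply([-L,0,.0055])+o["tool_pos"]))
E
```

```text
cols 284.. rows 164..
[[152 151 150 151 151 150 150 148 148 147 149 150 150 150 148 146 145 144
  143 142 140 140 138 138]
 [156 155 155 152 151 151 151 151 150 147 148 148 149 150 151 151 148 146
  146 144 142 141 142 144]
 [172 170 167 161 155 153 152 151 150 149 149 147 147 148 149 151 150 149
  148 146 144 143 144 145]
 [181 180 178 175 170 167 164 159 155 153 151 150 148 147 146 148 149 150
  150 149 148 145 145 144]
 [183 182 182 182 181 178 177 173 170 166 160 157 153 151 149 148 147 148
  148 149 150 148 147 145]
 [180 180 181 181 181 182 181 181 180 177 173 171 168 166 160 155 151 149
  147 148 149 149 149 148]
 [180 179 179 179 180 180 180 180 181 181 181 180 179 178 173 170 166 163
  157 151 149 150 149 149]
 [184 182 182 180 179 179 178 178 178 179 179 180 180 180 180 180 178 176
  171 167 163 159 155 152]
 [187 186 184 185 183 182 180 180 179 179 178 178 178 179 179 179 179 178
  179 179 177 172 169 166]
 [191 190 190 188 186 185 184 184 183 183 181 177 175 178 178 178 178 177
  178 179 179 178 178 177]
 [194 193 192 192 189 189 187 185 182 183 179 166 165 178 180 178 17
[... 2386 characters left out ...]
75 177 176 175 174 173 173 170 159 155 174 185 151  75  17  12  21
   49  80  86  91  95 108]
 [186 177 177 178 178 176 176 175 173 167 169 176 182 159  94  31  11  18
   43  68  89  92  75  83]
 [195 180 176 177 178 178 178 176 176 174 174 174 170 142  95  40  14  18
   34  53  77  82  63  60]
 [203 185 177 177 177 177 178 178 176 177 176 177 174 152 103  51  19  15
   27  42  59  65  60  59]
 [208 196 181 178 178 179 178 178 177 177 177 178 179 165 112  62  25  13
   23  37  48  55  59  61]
 [205 194 182 179 180 181 182 181 180 179 178 179 180 170 124  81  34  10
   22  34  44  51  57  71]]
0.152 [294.5999 172.495 ]
0.134 [296.056  173.6506]
0.1 [298.8993 175.907 ]
0.06 [302.4089 178.6923]
```

Call:
send_rows(
  xyz=[
    [-0.0014,0,0.002],
    [-0.0014,0,0.002],
    [-0.0014,0,0.002],
    [-0.0014,0,0.002],
    [-0.0014,0,0.002],
    [0,0,0],
    [0,0,0],
  ],
  rotation=[
    [0,0,0],
    [0,0,0],
    [0,0,0],
    [0,0,0],
    [0,0,0],
    [0,0,0],
    [0,0,0],
  ],
  jaw=[0,0,0,0,0,0,0],
)

```text
time_s: 18.5
tool_pos: [0.4948, -0.0999, 0.0976]
tool_rot: [-180.0, -28.0, 60.0]
force: [-0.8, -0.0, -1.6]
grip_width: 0.0275
grasp_force: 45.0
```

```bash
python3 - <<'E'
from cell import env
from h import *
o=env.get_obs();tipneed(o,[.429,-.2128,.018],.0)
E
```

```text
est tip now [ 0.4289 -0.2138  0.0214]
t 18.5 pos [ 0.4948 -0.0999  0.0976] rot [-179.9864  -28.0123   59.9591] F [-0.7742 -0.0155 -1.6107] w 0.0275 gf 45.0
shift now [-0.0008 -0.0006  0.0035] shift after turn [-0.0008 -0.0006  0.0035] turn [ 0.0001 -0.0002 -0.0006]
```

Now vertical steps of about 1 mm.

Call:
send_rows(
  xyz=[
    [-0.0005,0,0.0009],
    [-0.0005,0,0.0009],
    [0,0,0],
    [0,0,0],
  ],
  rotation=[
    [0,0,0],
    [0,0,0],
    [0,0,0],
    [0,0,0],
  ],
  jaw=[0,0,0,0],
)

```text
time_s: 18.9
tool_pos: [0.4949, -0.0998, 0.0957]
tool_rot: [180.0, -28.0, 60.0]
force: [-0.1, 0.5, 0.1]
grip_width: 0.0274
grasp_force: 45.0
```

Call:
send_rows(
  xyz=[
    [-0.0005,0,0.0009],
    [0,0,0],
    [0,0,0],
  ],
  rotation=[
    [0,0,0],
    [0,0,0],
    [0,0,0],
  ],
  jaw=[0,0,0],
)

```text
time_s: 19.2
tool_pos: [0.4949, -0.0999, 0.0947]
tool_rot: [180.0, -28.0, 60.0]
force: [0.1, -0.5, 0.0]
grip_width: 0.0274
grasp_force: 45.0
```

Call:
send_rows(
  xyz=[
    [-0.0005,0,0.0009],
    [0,0,0],
    [0,0,0],
  ],
  rotation=[
    [0,0,0],
    [0,0,0],
    [0,0,0],
  ],
  jaw=[0,0,0],
)

```text
time_s: 19.5
tool_pos: [0.4951, -0.0998, 0.0939]
tool_rot: [180.0, -28.0, 60.0]
force: [0.8, 1.1, 0.5]
grip_width: 0.0279
grasp_force: 45.0
```

```bash
python3 - <<'E'
from cell import env
from h import *
o=env.get_obs();tipneed(o,[.429,-.2128,.018],.0);print(o["wrist_torque"])
E
```

```text
est tip now [ 0.4293 -0.2137  0.0176]
t 19.5 pos [ 0.4951 -0.0998  0.0939] rot [179.978  -28.0459  59.9961] F [0.8004 1.0511 0.4531] w 0.0279 gf 45.0
shift now [ 0.0008 -0.0007  0.0001] shift after turn [ 0.0008 -0.0007  0.0001] turn [ 0.0004 -0.0008 -0.0001]
[-0.5456  0.3885 -0.042 ]
```

Call:
send_rows(
  xyz=[
    [-0.0005,0,0.0009],
    [0,0,0],
    [0,0,0],
  ],
  rotation=[
    [0,0,0],
    [0,0,0],
    [0,0,0],
  ],
  jaw=[0,0,0],
)

```text
time_s: 19.8
tool_pos: [0.4952, -0.0996, 0.093]
tool_rot: [180.0, -28.1, 60.0]
force: [0.3, 1.4, 3.6]
grip_width: 0.0275
grasp_force: 45.0
```

Call:
send_rows(
  xyz=[
    [-0.0005,0,0.0009],
    [0,0,0],
    [0,0,0],
    [0,0,0],
  ],
  rotation=[
    [0,0,0],
    [0,0,0],
    [0,0,0],
    [0,0,0],
  ],
  jaw=[0,0,0,0],
)

```text
time_s: 20.2
tool_pos: [0.4953, -0.0995, 0.092]
tool_rot: [180.0, -28.1, 60.0]
force: [1.4, 3.4, 5.8]
grip_width: 0.0275
grasp_force: 45.0
```

```bash
python3 - <<'E'
from cell import env
from h import *
o=env.get_obs();tipneed(o,[.429,-.2128,.018],.0);print(o["wrist_torque"])
s=env.read_camera("scene");print(cv2.cvtColor(s["image"],cv2.COLOR_BGR2GRAY)[168:182,286:302]);pickle.dump((s,o),open("w6.pkl","wb"))
E
```

```text
est tip now [ 0.4296 -0.2134  0.0156]
t 20.2 pos [ 0.4953 -0.0995  0.092 ] rot [179.9704 -28.0805  60.0181] F [1.372  3.4253 5.806 ] w 0.0275 gf 45.0
shift now [ 0.0013 -0.0008 -0.0018] shift after turn [ 0.0013 -0.0008 -0.0018] turn [ 0.0004 -0.0014  0.0003]
[ 0.0785 -0.0378  0.0111]
[[ 79  47  18  25  46  56  47  41  41  37  36  34  31  31  45  69]
 [125  69  26  24  45  61  45  32  34  35  35  33  33  31  35  60]
 [161  99  48  47  71  82  51  32  35  34  34  35  34  30  45  94]
 [139  94  64  67  78  81  51  33  35  35  35  34  31  30  49 112]
 [ 92  75  74  81  75  68  50  36  33  34  33  33  31  38  77 135]
 [100 110 123 131 112  70  42  30  29  29  31  27  25  64 128 170]
 [170 181 184 187 171 119  58  43  60  35  18  15  19  72 146 185]
 [203 206 205 206 201 176 121 101 109  61  16   8  12  60 128 171]
 [203 204 203 204 204 199 177 152 117  63  20  10  11  46 105 155]
 [188 186 186 186 187 189 184 166 118  63  22   6   7  28  70 121]
 [178 178 176 175 175 175 173 164 151 108  47  11   9  16  32  78]
 [178 178 178 175 175 174 173 174 185 164  89  23  13  15  16  49]
 [178 178 178 179 178 177 177 179 188 175 106  37   8  14  15  31]
 [177 177 179 178 178 177 177 178 181 171 120  61  21   9  14  23]]
```

```bash
python3 - <<'E'
from h import *
s,o=pickle.load(open("w6.pkl","rb"));S=pickle.load(open("c0.pkl","rb"))["scene"]
f=lambda i:cv2.resize(i["image"][160:190,275:315],None,fx=10,fy=10,interpolation=cv2.INTER_CUBIC)
cv2.imwrite("pics/w6.png",np.vstack([f(S),f(s)]))
E
```

```text
(no output)
```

View pics/w6.png

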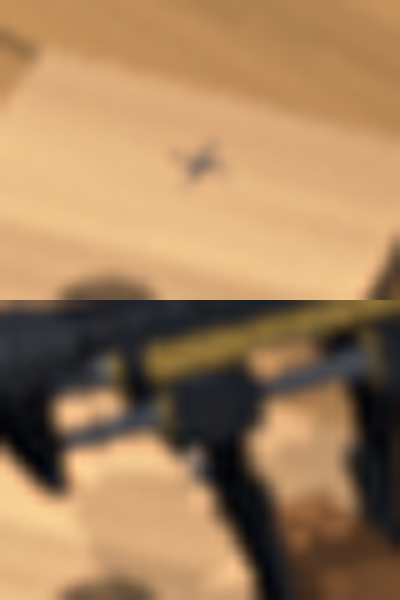

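The tip (bottom half, 197,465) sits on the perch mark (top half, 200,163). Going on to the hinge mark.

Call:
send_rows(
  xyz=[
    [0.0024,0,-0.0044],
    [0.0024,0,-0.0044],
    [0.0024,0,-0.0044],
    [0.0024,0,-0.0044],
    [0.0099,0.002,0.0053],
    [0.0099,0.002,0.0053],
    [0.0099,0.002,0.0053],
    [0.0099,0.002,0.0053],
    [0.0099,0.002,0.0053],
    [0.0099,0.002,0.0053],
    [0.0099,0.002,0.0053],
    [0.0099,0.002,0.0053],
    [0,0,0],
    [0,0,0],
  ],
  rotation=[
    [0,0,0],
    [0,0,0],
    [0,0,0],
    [0,0,0],
    [0,0,0],
    [0,0,0],
    [0,0,0],
    [0,0,0],
    [0,0,0],
    [0,0,0],
    [0,0,0],
    [0,0,0],
    [0,0,0],
    [0,0,0],
  ],
  jaw=[0,0,0,0,0,0,0,0,0,0,0,0,0,0],
)

```text
time_s: 21.65
tool_pos: [0.5536, -0.03, 0.1112]
tool_rot: [-180.0, -28.0, 60.0]
force: [0.3, -0.7, -1.8]
grip_width: 0.0275
grasp_force: 45.0
```

```bash
python3 - <<'E'
from cell import env
from h import *
o=env.get_obs();tipneed(o,[.4876,-.143,.018],.004)
E
```

```text
est tip now [ 0.4878 -0.144   0.0351]
t 21.65 pos [ 0.5536 -0.03    0.1112] rot [-179.9983  -27.9898   60.0037] F [ 0.2749 -0.6771 -1.752 ] w 0.0275 gf 45.0
shift now [-0.0055 -0.0007  0.0119] shift after turn [-0.0055 -0.0007  0.0118] turn [-0.0001  0.0002  0.0001]
```

Call:
send_rows(
  xyz=[
    [-0.0014,-0.0002,0.003],
    [-0.0014,-0.0002,0.003],
    [-0.0014,-0.0002,0.003],
    [-0.0014,-0.0002,0.003],
    [0,0,0],
    [0,0,0],
  ],
  rotation=[
    [0,0,0],
    [0,0,0],
    [0,0,0],
    [0,0,0],
    [0,0,0],
    [0,0,0],
  ],
  jaw=[0,0,0,0,0,0],
)

```text
time_s: 22.25
tool_pos: [0.5533, -0.029, 0.098]
tool_rot: [-180.0, -28.0, 60.0]
force: [0.7, 0.1, -1.5]
grip_width: 0.0272
grasp_force: 45.0
```

Call:
send_rows(
  xyz=[
    [-0.0005,0,0.0009],
    [-0.0005,0,0.0009],
    [-0.0005,0,0.0009],
    [-0.0005,0,0.0009],
    [0,0,0],
  ],
  rotation=[
    [0,0,0],
    [0,0,0],
    [0,0,0],
    [0,0,0],
    [0,0,0],
  ],
  jaw=[0,0,0,0,0],
)

```text
time_s: 22.75
tool_pos: [0.5533, -0.029, 0.0939]
tool_rot: [-180.0, -28.0, 60.0]
force: [0.0, 0.7, -1.5]
grip_width: 0.0276
grasp_force: 45.0
```

Call:
send_rows(
  xyz=[
    [-0.0005,0,0.0009],
    [0,0,0],
    [0,0,0],
  ],
  rotation=[
    [0,0,0],
    [0,0,0],
    [0,0,0],
  ],
  jaw=[0,0,0],
)

```text
time_s: 23.05
tool_pos: [0.5535, -0.029, 0.0932]
tool_rot: [180.0, -28.0, 60.0]
force: [-0.8, 0.6, -0.8]
grip_width: 0.0277
grasp_force: 45.0
```

Call:
send_rows(
  xyz=[
    [-0.0005,0,0.0009],
    [0,0,0],
    [0,0,0],
  ],
  rotation=[
    [0,0,0],
    [0,0,0],
    [0,0,0],
  ],
  jaw=[0,0,0],
)

```text
time_s: 23.35
tool_pos: [0.5537, -0.0288, 0.0924]
tool_rot: [180.0, -28.1, 60.0]
force: [0.2, 1.8, 2.4]
grip_width: 0.0277
grasp_force: 45.0
```

Call:
send_rows(
  xyz=[
    [-0.0005,0,0.0009],
    [0,0,0],
    [0,0,0],
    [0,0,0],
  ],
  rotation=[
    [0,0,0],
    [0,0,0],
    [0,0,0],
    [0,0,0],
  ],
  jaw=[0,0,0,0],
)

```text
time_s: 23.75
tool_pos: [0.5538, -0.0286, 0.0914]
tool_rot: [180.0, -28.1, 60.0]
force: [1.8, 4.0, 4.3]
grip_width: 0.0278
grasp_force: 45.0
```

```bash
python3 - <<'E'
from cell import env
from h import *
o=env.get_obs();tipneed(o,[.4876,-.143,.018],.0)
E
```

```text
est tip now [ 0.488  -0.1425  0.015 ]
t 23.75 pos [ 0.5538 -0.0286  0.0914] rot [179.9706 -28.0815  60.0105] F [1.8262 4.0191 4.2952] w 0.0278 gf 45.0
shift now [ 0.0009 -0.0001 -0.0027] shift after turn [ 0.0009 -0.0001 -0.0027] turn [ 0.0004 -0.0014  0.0002]
```

```bash
python3 - <<'E'
from cell import env
from h import *
s=env.read_camera("scene");S=pickle.load(open("c0.pkl","rb"))["scene"]
p=proj(s,np.array([.4876,-.143,.018]));print(p);u,v=p.astype(int)
for k in(S,s):print(u-8,v-8);print(cv2.cvtColor(k["image"],cv2.COLOR_BGR2GRAY)[v-8:v+7,u-8:u+9])
E
```

```text
[299.328  194.5382]
291 186
[[186 189 192 195 197 199 201 202 201 202 202 200 200 199 200 200 200]
 [180 179 180 182 186 189 192 194 195 199 201 202 201 202 202 202 201]
 [181 179 178 177 177 178 179 182 185 188 190 193 196 198 201 202 202]
 [178 184 181 180 178 177 175 176 177 177 178 183 185 188 190 193 196]
 [170 184 183 182 182 180 180 178 177 176 176 174 175 177 179 182 186]
 [160 179 181 181 181 182 182 182 182 181 180 177 176 175 174 174 175]
 [165 176 176 177 177 179 180 183 182 178 178 182 181 179 178 176 176]
 [181 182 177 176 174 172 168 172 167 153 166 181 182 182 181 181 182]
 [190 190 186 183 181 173 152 142 137 126 155 170 176 178 179 182 175]
 [189 189 188 189 188 184 170 154 127 121 142 150 166 172 175 173 151]
 [185 184 186 187 188 189 185 164 145 159 169 167 173 174 172 160 118]
 [188 186 184 184 185 187 183 169 171 185 188 186 184 183 177 148  89]
 [192 192 191 190 188 187 186 181 185 188 188 188 188 190 178 126  71]
 [192 192 193 193 193 193 192 191 191 189 187 188 189 188 160  97  63]
 [192 190 191 191 191 192 193 192 193 193 192 193 191 178 127  75  69]]
291 18
[... 367 characters left out ...]
 41  27  56  71  50  34  35  35  36  33  34  34  30  43  77]
 [163 141  77  47  71  78  58  37  34  34  34  35  36  32  32  55 116]
 [143 124  78  65  75  78  70  45  32  35  35  34  35  33  32  62 129]
 [100  85  74  79  83  75  79  49  32  34  33  35  34  32  45  76 117]
 [ 78  88 100 118 124  91  66  40  30  30  32  33  28  33  74 122 118]
 [112 135 146 154 158 128  76  52  61  40  24  21  20  26  79 130 109]
 [157 163 165 167 167 154 118 109 124  78  25  12  12  17  62 106  85]
 [174 176 174 172 170 167 156 157 163 118  48   6   9  12  37  66  64]
 [173 173 174 174 174 175 173 178 186 155  78  19   9  10  18  32  48]
 [172 171 171 172 172 174 174 177 185 168 107  40  11  13  14  24  40]]
```

```bash
python3 - <<'E'
from cell import env
from h import *
s1,o1=pickle.load(open("w6.pkl","rb"));o2=env.get_obs();s2=env.read_camera("scene");pickle.dump((s2,o2),open("w7.pkl","wb"))
for o in(o1,o2):
    R=Ro.from_euler("xyz",o["tool_rot"],degrees=True)
    print([proj(s1,R.apply(q)+o["tool_pos"]) for q in([-.152,0,.0055],[-.134,0,.0055],[0,.02,.019],[-.01,.09,-.06])])
# measured image displacement of the gripper region around the bump
T=s1["image"][155:195,280:310]
r=cv2.matchTemplate(s2["image"],T,cv2.TM_CCOEFF_NORMED);_,m,_,l=cv2.minMaxLoc(r);print("match",m,np.array(l)-[280,155])
T=s1["image"][168:180,288:300]
r=cv2.matchTemplate(s2["image"],T,cv2.TM_CCOEFF_NORMED);_,m,_,l=cv2.minMaxLoc(r);print("bump",m,np.array(l)-[288,168])
print(s1["image"][172:179,291:297].tolist());print(s2["image"][193:200,296:302].tolist())
E
```

```text
[array([294.6238, 176.161 ]), array([296.0571, 177.3377]), array([302.5437, 192.8557]), array([274.3522, 173.5606])]
[array([299.3962, 195.3152]), array([300.9489, 196.7701]), array([308.219 , 214.9164]), array([278.788 , 195.2995])]
match 0.7176578044891357 [ 6 22]
bump 0.972378134727478 [ 6 22]
[[[50, 67, 76], [37, 49, 56], [38, 36, 36], [38, 33, 31], [38, 35, 32], [38, 33, 32]], [[46, 68, 84], [31, 42, 46], [33, 30, 28], [35, 30, 26], [34, 28, 28], [35, 31, 29]], [[80, 112, 146], [43, 55, 68], [40, 42, 46], [53, 58, 65], [34, 34, 38], [22, 18, 18]], [[120, 167, 216], [87, 115, 146], [80, 97, 117], [91, 105, 123], [53, 59, 68], [17, 16, 14]], [[138, 191, 238], [123, 168, 215], [112, 145, 181], [97, 113, 131], [62, 62, 67], [23, 20, 19]], [[130, 180, 228], [126, 175, 225], [117, 158, 199], [94, 114, 136], [58, 61, 68], [24, 22, 20]], [[119, 166, 213], [119, 164, 211], [115, 156, 198], [108, 144, 181], [79, 103, 129], [36, 45, 55]]]
[[[66, 77, 82], [48, 69, 79], [39, 44, 47], [36, 32, 30], [38, 34, 33], [40, 35, 34]], [[63, 73, 80], [48, 76, 88], [39, 48, 54], [38, 31, 29], [39, 34, 33], [40, 37, 34]], [[65, 87, 108], [40, 65, 77], [34, 38, 41], [35, 29, 27], [37, 32, 28], [37, 33, 30]], [[85, 121, 155], [51, 72, 91], [41, 48, 59], [49, 59, 74], [36, 37, 44], [27, 21, 20]], [[105, 146, 187], [82, 112, 144], [76, 103, 131], [86, 118, 151], [58, 74, 93], [22, 23, 25]], [[114, 159, 203], [106, 148, 190], [106, 149, 190], [113, 155, 198], [86, 113, 142], [36, 47, 58]], [[118, 166, 212], [118, 165, 212], [121, 170, 218], [125, 176, 227], [106, 146, 187], [55, 75, 96]]]
```

Gripper features moved by (6,22) px, as predicted, so the tip is simply hidden by the finger at this mark. The contact height and the estimated tip both agree with the mark. Next I lift, level the awl and carry it back.

Call:
send_rows(
  xyz=[
    [0.0024,0,-0.0044],
    [0.007,0,-0.0132],
    [0.0094,0,-0.0177],
    [0.0094,0,-0.0177],
    [0.0094,0,-0.0177],
    [0,0,0],
    [0,0,0],
    [0,0,0],
    [0,0,0],
    [0,0,0],
    [0,0,0],
    [0,0,0],
    [0,0,0],
    [0,0,0],
    [0,0,0],
    [0,0,0],
  ],
  rotation=[
    [0,0,0],
    [0,0,0],
    [0,0,0],
    [0,0,0],
    [0,0,0],
    [0,-0.1,0],
    [0,-0.1,0],
    [0,-0.1,0],
    [0,-0.1,0],
    [0,-0.089,0],
    [0,0,-0.113],
    [0,0,-0.113],
    [0,0,-0.113],
    [0,0,-0.113],
    [0,0,-0.112],
    [0,0,0],
  ],
  jaw=[0,0,0,0,0,0,0,0,0,0,0,0,0,0,0,0],
)

```text
time_s: 25.45
tool_pos: [0.5524, -0.0305, 0.1702]
tool_rot: [-179.9, 0.1, 92.2]
force: [-0.1, 0.2, -1.4]
grip_width: 0.0281
grasp_force: 45.0
```

```bash
python3 - <<'E'
from cell import env
from h import *
need(env.get_obs(),[.4548,.2155,.08],92.3)
E
```

```text
t 25.45 pos [ 0.5524 -0.0305  0.1702] rot [-179.907     0.0891   92.2331] F [-0.128   0.1865 -1.4102] w 0.0281 gf 45.0
shift now [ 0.2497 -0.0878  0.0899] shift after turn [ 0.2497 -0.0877  0.0902] turn [-0.0016  0.0016 -0.0012]
```

Call:
send_rows(
  xyz=[
    [0.025,-0.0088,0],
    [0.025,-0.0088,0],
    [0.025,-0.0088,0],
    [0.025,-0.0088,0],
    [0.025,-0.0088,0],
    [0.025,-0.0088,0],
    [0.025,-0.0088,0],
    [0.025,-0.0088,0],
    [0.025,-0.0088,0],
    [0.025,-0.0088,0],
    [0,0,0.02],
    [0,0,0.02],
    [0,0,0.02],
    [0,0,0.02],
    [0,0,0.02],
    [0,0,0.02],
    [0,0,0.01],
    [0,0,0],
    [0,0,0],
  ],
  rotation=[
    [0,0,0],
    [0,0,0],
    [0,0,0],
    [0,0,0],
    [0,0,0],
    [0,0,0],
    [0,0,0],
    [0,0,0],
    [0,0,0],
    [0,0,0],
    [0,0,0],
    [0,0,0],
    [0,0,0],
    [0,0,0],
    [0,0,0],
    [0,0,0],
    [0,0,0],
    [0,0,0],
    [0,0,0],
  ],
  jaw=[0,0,0,0,0,0,0,0,0,0,0,0,0,0,0,0,0,0,0],
)

```text
time_s: 27.35
tool_pos: [0.4558, 0.217, 0.0414]
tool_rot: [180.0, 0.0, 92.2]
force: [0.1, 1.1, -0.0]
grip_width: 0.0275
grasp_force: 45.0
```

```bash
python3 - <<'E'
from cell import env
from h import *
need(env.get_obs(),[.4548,.2155,.0265],92.3)
E
```

```text
t 27.35 pos [0.4558 0.217  0.0414] rot [179.9684   0.0112  92.2208] F [ 0.058   1.1416 -0.0218] w 0.0275 gf 45.0
shift now [-0.0014 -0.001   0.0149] shift after turn [-0.0014 -0.001   0.0149] turn [ 0.0006  0.0002 -0.0014]
```

Call:
send_rows(
  xyz=[
    [0,0,0.005],
    [0,0,0.004],
    [0,0,0.003],
    [0,0,0.001],
    [0,0,0.001],
    [0,0,0],
  ],
  rotation=[
    [0,0,0],
    [0,0,0],
    [0,0,0],
    [0,0,0],
    [0,0,0],
    [0,0,0],
  ],
  jaw=[0,0,0,0,0,0],
)

```text
time_s: 27.95
tool_pos: [0.4553, 0.2172, 0.027]
tool_rot: [180.0, -0.0, 92.3]
force: [-0.3, 0.5, -2.0]
grip_width: 0.0273
grasp_force: 45.0
```

Call:
send_rows(
  xyz=[
    [0,0,0.001],
    [0,0,0.001],
    [0,0,0],
    [0,0,0],
  ],
  rotation=[
    [0,0,0],
    [0,0,0],
    [0,0,0],
    [0,0,0],
  ],
  jaw=[0,0,0,0],
)

```text
time_s: 28.35
tool_pos: [0.4554, 0.2172, 0.0251]
tool_rot: [180.0, -0.0, 92.3]
force: [-0.1, 0.2, -1.2]
grip_width: 0.0279
grasp_force: 45.0
```

Call:
send_rows(
  xyz=[
    [0,0,0.0008],
    [0,0,0],
    [0,0,0],
    [0,0,0],
    [0,0,0],
    [0,0,0],
    [0,0,0],
  ],
  rotation=[
    [0,0,0],
    [0,0,0],
    [0,0,0],
    [0,0,0],
    [0,0,0],
    [0,0,0],
    [0,0,0],
  ],
  jaw=[0,0,0.35,0.4,0.5,0.7,0.7],
)

```text
time_s: 29.05
tool_pos: [0.4554, 0.2172, 0.0242]
tool_rot: [180.0, -0.0, 92.3]
force: [-0.2, 0.2, 0.6]
grip_width: 0.0511
grasp_force: 0.0
```

Call:
send_rows(
  xyz=[
    [0,0,0],
    [0,0,-0.01],
    [0,0,-0.02],
    [0,0,-0.03],
    [0,0,-0.03],
    [0,0,-0.03],
    [0,0,0],
    [0,0,0],
  ],
  rotation=[
    [0,0,0],
    [0,0,0],
    [0,0,0],
    [0,0,0],
    [0,0,0],
    [0,0,0],
    [0,0,0],
    [0,0,0],
  ],
  jaw=[0.8,0.8,0.8,0.8,0.8,0.8,0.8,0.8],
)

```text
time_s: 29.85
tool_pos: [0.4558, 0.2174, 0.1454]
tool_rot: [179.9, -0.1, 92.3]
force: [-0.1, -0.7, -0.7]
grip_width: 0.07
grasp_force: 0.0
```

```bash
python3 - <<'E'
from cell import env
from h import *
o=env.get_obs();print(o["grip_width"],o["grasp_force"],o["tool_pos"],o["force"])
s=env.read_camera("scene");s0=pickle.load(open("w4.pkl","rb"))[1];cv2.imwrite("pics/end.png",s["image"])
# handle in the earlier laid-down picture: find the same patch now
T=s0["image"][225:258,380:420]
r=cv2.matchTemplate(s["image"][200:285,350:450],T,cv2.TM_CCOEFF_NORMED);_,m,_,l=cv2.minMaxLoc(r);print("handle match",m,np.array(l)+[350,200]-[380,225])
E
```

```text
0.07000804505070805 0.0 [0.4558 0.2174 0.1454] [-0.1459 -0.6724 -0.6504]
handle match 0.8071354031562805 [1 1]
```

```bash
python3 -c "
from cell import env
print(env.sign_off())"
```

```text
the job is handed in; nothing more can be done
None
```

I handed the job in at about 30 s: the awl was pulled from the catch, laid on the mat, touched on the perch and then the hinge mark (about 7 N at most, by the wrist force), and laid back on the mat; no verdict came back, and the hinge touch rests on arm position and contact force because a finger hid the tip there.

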